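# Close up the press spacer row and lock it

### The arm

A 6-joint arm with a two-finger parallel gripper is mounted at the origin on the work surface. World frame = base frame: x ahead of the robot, y to its left, z up, the work surface at z = 0. Lengths are in mm, angles in rad, forces in N, time in s.
With the tool pointing down it reaches from about 400 to 925 mm from the base axis. Payload 3.4 kg.
Tool frame: the origin (TCP) lies midway between the tips of the shut fingers; the grasp point (between the pads) lies 19 mm behind it; z points along the fingers, y is the line along which they close (so a half turn about z gives the same grasp; the last joint's range is limited). The gripper opens to 85 mm and grips with 20 to 120 N. Pads are 22 mm wide; open, the fingers measure 114 mm over their backs; the gripper's body (76 mm by 85 mm) begins 54 mm behind the grasp point. The pads swing forward as they close: fully open they stand 13 mm farther back than shut.
Start: joints at [1.175, 0.307, 1.506, -0, 1.328, -0.073], TCP at [181.881, 545.482, 231.305] pointing down, gripper open.
Joint ranges: [-3.12, 3.12], [-1.05, 2.28], [0.14, 2.33], [-1.42, 4.57], [0.1, 2.73], [-2.68, 2.68]. Speed limits (rad/s): [2.57, 2.57, 3.14, 3.14, 3.14, 3.14].

### API

Orientations are given as a unit quaternion [w, x, y, z].
In Python, from plant import arm gives the robot as it stands. The module is installed in compiled form; this text tells all that it offers.
- The arm moves only by the shell command python3 -m crank 'ROWS' [FORCE]. ROWS is JSON, one flat list of numbers, 7 for each row, row after row: the shift along the tool's x, y, z in mm, then the turn, a rotation vector about the tool's x, y, z in rad, then the opening, from -1 (shut) to 1 (fully open). In form: [dx, dy, dz, ax, ay, az, jaw, dx, dy, dz, ax, ay, az, jaw, ...]. A call has 1 to 10 rows; each row shifts and turns the commanded pose from where the row before left it, along the tool's axes as they then stand; what a row does not reach is not made up. A row lasts 1/8 s, in which the tool goes at most 62.5 mm and 10.7 degrees, less where a joint would pass 70% of its speed; a pose out of reach is approached as far as the arm can. A call with a gripper value outside its range is refused whole. The fingers move at their own pace and stop on an object; FORCE is the grip in N (left out, the last holds). Time passes only in rows, so rows that do not move let the fingers close. It gives the time, the measured TCP pose, the force, the opening and the grip force at its end, in the units of the state.
- arm.observe(): the state, without advancing time (a new reading comes with each control period).
- arm.camera(name): name is "scene" or "top"; returns (picture, depth): 400x640x3 uint8, red, green, blue; 400x640 float32, mm along the optical axis (not along the pixel's ray), 0 where there is no reading.
- arm.calibration(name): a dict with "fov_y" (degrees; the focal length in pixels is half the picture's height over the tangent of half this angle, whatever the lens; pixels are square), "cx", "cy" (the principal point, pixels), "k1" (the pictures are not rectified: a ray, as slopes to the right and down, at radius r is drawn at 1 + k1 r^2 times it, then the intrinsics apply), "cam_to_world" (4x4, takes a point from camera to world coordinates). Camera axes: x right, y down, z forward; pixel columns grow to the right and rows downward; lengths in mm; the calibration is good to about 2 mm. A picture is of the moment at which its call begins. calibration takes no time and is no camera call.
- arm.close_job(): hands the job in; it is judged then, once.
Trained networks look in the newest picture that a camera, given by its name, has taken for a name from the list of things; names that differ only in an ending like _2 or _b are one class to them, and where a whole thing is asked for, a point or a joint stands for the part that bears it (a point fixed in the world has none). Each returns a list of dicts, best first, with "confidence" (0 to 1); they miss things now and then, are a little off and sometimes report something else, mostly with a low value. They report only what shows in the picture. A call takes as long as a camera call. They do not tell look-alikes from the thing itself.
- arm.find_in(camera, label): "box" ([left, top, right, bottom] as shares, 0 to 1, of the picture: columns of its width, rows of its height, round what is visible of it).
- arm.pinpoint(camera, label): "at" ([column, row] as shares, 0 to 1, of the picture: columns of its width, rows of its height: a listed point, or the origin of a listed thing).
The state is a dict: "t": time; "joints": joint angles; "dq": joint speeds; "tau": joint torques, N m; "eef_pos": TCP position; "eef_rot": TCP orientation; "wrist_force": force on the tool from outside, world axes, zero at the start; "wrist_torque": the same for the moment, N m; "width": finger opening in mm; "finger_force": force on a finger pad.
Only numpy, scipy, OpenCV 4.12 (cv2) and the standard library are available. Lean on these libraries where they do the work, as an engineer would, in place of code of your own. Each camera call takes 0.05 s, during which the arm holds its last target. There are 200 camera calls.

### The job

Push the row of four spacer blocks along the rail as one closed-up train, pushing only on the rear block, until the front block is hard against the end stop; then push the keeper's post fully in so that its bar locks the row from behind. Push with the fingers only: do not lift or tip the blocks, leave the loose things on the bench where they are, and finish clear of everything.

Things in the scene. Friction and masses are not known exactly. Their poses are not given: they have to be found in the camera images.
- rail: Dark steel channel fixed to the bench. Origin at bench height; x along the channel to the end stop, y across it to the robot's side, z up. Channel from x = -160 mm (open end) to the stop's face at x = 150 mm (stop 60 mm wide, 56 high). Floor 6 mm above the bench, 38 mm wide; side walls 5 mm thick, tops 18 mm above the bench. Low bolted feet (10 mm) on the -y side.
- block1: Front block of the row, nearest the stop: bare aluminium, 36 mm along the rail, 36 mm wide, 44 mm high, about 0.16 kg, loose on the channel floor. Origin at the centre of its underside, x along the rail. Fully home its centre is at x = 132 mm in the rail's frame. The whole row slides under some 3 to 12 N.
- block2: Second block, same shape, touching the front one
- block3: Third block, same shape, touching the second
- block4: Rear block, same shape, touching the third: the only one to push on. Its rear face is 18 mm behind its centre. With the row home its centre is at x = 24 mm and its rear face at x = 6 mm in the rail's frame. The row starts 70 to 120 mm short of home, covering the place where the keeper's bar goes across.
- keeper (a joint): Slide of the keeper, a steel bar 10 mm wide, in m: 0 drawn out (starts 0 to 0.008), 0.050 fully in, with its bar across the channel just behind the rear block (3 mm clear of a row that is home). Moves to the rail's -y, stays where left, takes about 2 N. Its fixed guide is at rail x = -19 to 15 mm, y = 25 to 100 mm, top 27.5 mm above the bench.
- keeper_post (a point): On the axis of the keeper's upright post, 45 mm above the bench. Post 13 mm in diameter, with a cap 18 mm in diameter from 56 to 64 mm above the bench; the bar's top is at 30 mm. At x = -2 mm in the rail's frame, y = 90 mm when the joint is 0, 40 mm fully in. Push it on its outer side (away from the channel) towards the rail.
- spare1: One of the two spare spacer blocks, same shape as those in the rail (36 x 36 x 44 mm), standing loose on the bench beyond the rail, beside it; origin at the centre of its underside; leave alone
- spare2: The other spare spacer block on the bench, as spare1; leave alone
- bearing: A bare steel bearing ring, 52 mm across, 16 mm high, flat on the bench on the robot's side of the rail near the stop; origin at the centre of its underside; leave alone
- socket: An upright steel deep socket, 28 mm across, 60 mm high, on the robot's side of the rail, between the bearing and the keeper; origin at the centre of its underside; leave alone
- can: A grey plastic bottle with a black cap, 56 mm across, 150 mm high, beyond the rail near the stop; origin at the centre of its underside; leave alone
- hammer: A hammer 280 mm long lying on the bench off the stop end of the rail; leave alone
- wrench: A wrench 200 mm long lying on the bench off the open end of the rail; leave alone
Mind the look-alikes: they are no part of the job. What is shaped like the block3 but green is not meant.

How it is judged (in metres and radians):
On the way, in this order (a step that is already met when the one before it is completed fails the run):
1. the row is home against the end stop with the keeper still out (x of block1 in the frame of rail above 0.129 m and x of block4 in the frame of rail above 0.0195 m and value of joint keeper below 0.02 m), for 0.2 s.
2. the keeper is pushed fully in behind the row (x of block1 in the frame of rail above 0.129 m and x of block4 in the frame of rail above 0.0195 m and value of joint keeper above 0.045 m), for 0.2 s.
At the end, for the whole second after the job is handed in: The front block is within 3 mm of the end stop and the rear block within 4.5 mm of its home place, all four flat on the channel floor (within 3 mm, 0.06 rad) and at rest; the keeper is in by more than 45 of its 50 mm (all of step 2 and z of each of block1, block2, block3, block4 in the frame of rail below 0.009 m and angle between each of block1, block2, block3, block4's own z axis and vertical below 0.06 rad and linear speed of each of block1, block2, block3, block4 below 0.01 m/s); the robot touches nothing.
It fails at once if a block of the row is lifted more than 6 mm off the channel floor or tipped more than 0.3 rad (z of any of block1, block2, block3, block4 in the frame of rail above 0.012 m or angle between any of block1, block2, block3, block4's own z axis and vertical above 0.3 rad).
It fails at once if the fingers press on a block other than the rear one (over 2 N) (contact force between the fingers and block1 above 2 N or contact force between the fingers and block2 above 2 N or contact force between the fingers and block3 above 2 N).
It fails at once if the row comes apart by more than 8 mm between neighbours (distance between block1 and block2 above 0.044 m or distance between block2 and block3 above 0.044 m or distance between block3 and block4 above 0.044 m).
It fails at once if a loose thing on the bench is moved more than 15 mm (distance of any of spare1, spare2, bearing, socket, can, hammer, wrench from where it was at the start of the episode above 0.015 m).
It also fails if it takes over 48 s, if anything falls off the work surface, if the arm or the gripper's body presses on something with over 40 N, if the wrist force passes 120 N, or if a joint passes its speed limit or range.

## Working session

There is one attempt and no reset: what is moved stays moved. The work goes in short steps, Python scripts to look and compute and a shell command to move; the robot and the scene stay as the last step left them, time stands still between calls to the robot, and variables do not carry over. Pictures are saved under pics/ and viewed, at most 10 in all, crops included, and the job is handed in when it is done.

```bash
mkdir -p pics
cat > h.py <<'E'
import numpy as np, cv2
from plant import arm
def cam(n):
    c=arm.calibration(n); f=200/np.tan(np.radians(c["fov_y"])/2)
    return f,c["cx"],c["cy"],c["k1"],np.array(c["cam_to_world"])
def ray(n,u,v):
    f,cx,cy,k,T=cam(n)
    K=np.array([[f,0,cx],[0,f,cy],[0,0,1.]])
    p=cv2.undistortPoints(np.array([[[u,v]]],float),K,np.array([k,0,0,0,0.]))[0,0]
    return T[:3,3],T[:3,:3]@np.array([p[0],p[1],1.])
def onz(n,u,v,z):
    o,d=ray(n,u,v); return o+d*(z-o[2])/d[2]
def cloud(n,depth):
    f,cx,cy,k,T=cam(n)
    K=np.array([[f,0,cx],[0,f,cy],[0,0,1.]])
    v,u=np.mgrid[0:400,0:640]
    p=cv2.undistortPoints(np.stack([u,v],-1).reshape(-1,1,2).astype(float),K,np.array([k,0,0,0,0.])).reshape(400,640,2)
    P=np.concatenate([p,np.ones((400,640,1))],-1)*depth[...,None]
    return P@T[:3,:3].T+T[:3,3]
E
python3 - <<'E'
from h import *
for n in("top","scene"):
    p,d=arm.camera(n); cv2.imwrite(f"pics/{n}0.png",p[...,::-1]); np.save(n+"d.npy",d)
    print(n,arm.calibration(n))
    for l in ("rail","block1","block4","keeper","keeper_post","socket","bearing","spare1"):
        r=arm.pinpoint(n,l)[:5 if 'block' in l else 2]
        print(l,[(np.round(np.array(x["at"])*[640,400],1).tolist(),round(x["confidence"],2)) for x in r])
print(arm.observe())
E
```

```text
top {'fov_y': 55.91965050840338, 'cx': 319.98238690083224, 'cy': 196.49151504950677, 'k1': -0.025382520013337205, 'cam_to_world': array([[-2.01235576e-02, -9.95720872e-01,  9.01941638e-02,
         5.13136838e+02],
       [-9.99644925e-01,  2.16144275e-02,  1.55833181e-02,
        -2.81065463e+01],
       [-1.74661303e-02, -8.98485463e-02, -9.95802276e-01,
         1.22787420e+03],
       [ 0.00000000e+00,  0.00000000e+00,  0.00000000e+00,
         1.00000000e+00]])}
rail [([320.3, 201.9], 0.79), ([302.7, 207.6], 0.42)]
block1 [([363.3, 235.6], 0.65), ([334.2, 197.4], 0.51), ([317.1, 203.1], 0.47), ([305.9, 203.9], 0.41)]
block4 [([363.3, 235.6], 0.65), ([334.2, 197.4], 0.51), ([317.1, 203.1], 0.47), ([305.9, 203.9], 0.41)]Traceback (most recent call last):
  File "<stdin>", line 6, in <module>
ValueError: it knows: bearing, block, can, hammer, keeper_post, rail, socket, spare, wrench
```

View pics/top0.png

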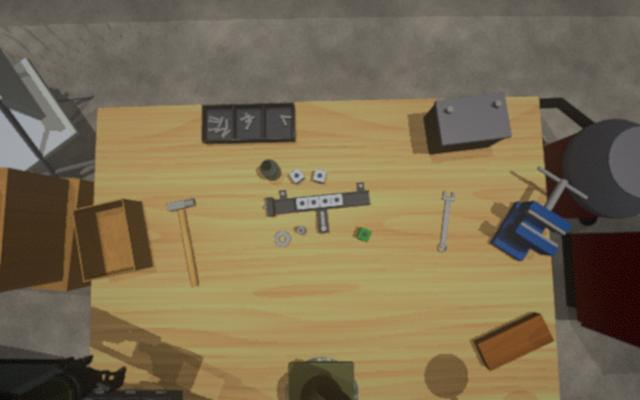

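The top view shows the rail from its open end at about (369,197) to the stop at (270,206). The four blocks are at columns 302–337, the keeper runs from (322,208) to (323,230), and the green look-alike is at (363,235).

Run:
```python
from h import *
for n in("top","scene"):
    p,d=arm.camera(n); cv2.imwrite(f"pics/{n}0.png",p[...,::-1]); np.save(n+"d.npy",d); np.save(n+"p.npy",p)
    for l,z in (("rail",0),("block",6),("keeper_post",45),("socket",0),("bearing",0)):
        r=arm.pinpoint(n,l)[:6 if 'block' in l else 2]
        for x in r:
            u,v=np.array(x["at"])*[640,400]
            print(n,l,round(u),round(v),round(x["confidence"],2),onz(n,u,v,z).round(0))
p=np.load("topp.npy")[...,::-1]
cv2.imwrite("pics/topc.png",cv2.resize(p[150:260,250:385],None,fx=5.9,fy=5.4,interpolation=cv2.INTER_CUBIC))
```

```text
top rail 322 203 0.69 [602. -14.   0.]
top block 337 197 0.65 [622. -63.   6.]
top block 314 205 0.62 [598.  12.   6.]
top block 301 208 0.56 [588.  54.   6.]
top block 362 233 0.44 [ 502. -141.    6.]
top block 326 203 0.43 [602. -27.   6.]
top keeper_post 324 228 0.37 [522. -19.  45.]
top keeper_post 324 201 0.37 [605. -20.  45.]
top socket 313 203 0.69 [602.  13.   0.]
top socket 304 231 0.44 [513.  46.   0.]
top bearing 284 237 0.72 [494. 111.   0.]
scene rail 324 214 0.85 [606.  -1.   0.]
scene block 312 224 0.79 [615. -60.   6.]
scene block 327 208 0.72 [598.  16.   6.]
scene block 336 202 0.7 [597.  57.   6.]
scene block 320 215 0.63 [603. -17.   6.]
scene keeper_post 301 193 0.5 [526. -19.  45.]
scene socket 314 189 0.41 [501.  54.   0.]
scene bearing 325 178 0.63 [486. 117.   0.]
```

View pics/scene0.png

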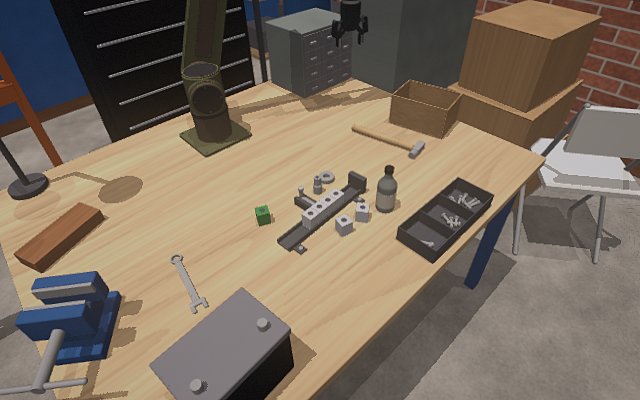

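View pics/topc.png

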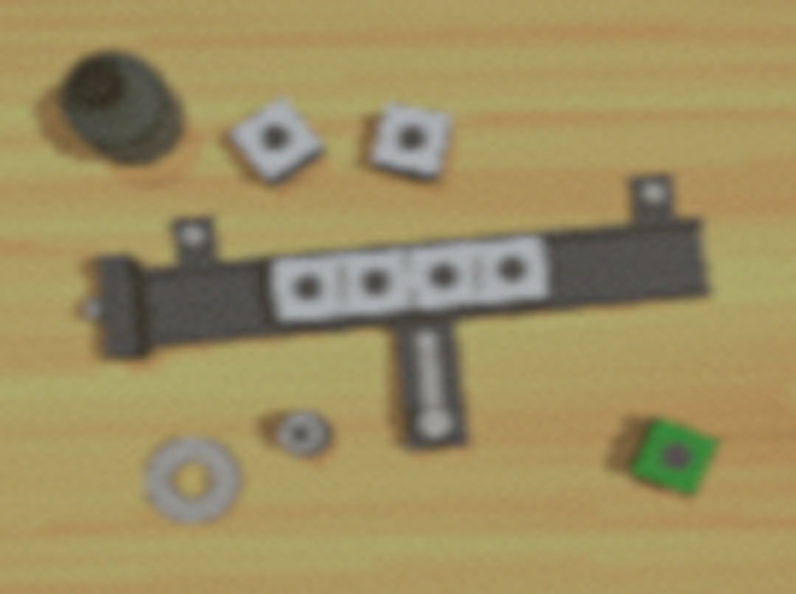

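The scene view confirms the layout. The crop gives, in full-image pixels, the row corners at about (296,198)–(343,207), the stop at about (270,207), the keeper cap at (324,228), the socket at (301,230) and the bearing at (283,239). Next I'll fit the geometry from the depth.

Run:
```python
from h import *
pt=lambda u,v:(250+u/5.9,150+v/5.4)
for n,(u,v),z in (("blk rear mid",(547,266),50),("blk front mid",(274,291),50),("c1",(309,288),50),("c4",(512,268),50),("cap",(434,423),64),("socket",(300,434),60),("openend",(704,256),18),("stopface bottom/top",(148,305),56),("wallTopL",(150,345),18),("wallTopR",(706,294),18),("green",(676,455),44)):
    print(n,onz("top",*pt(u,v),z).round(1))
for n in("top","scene"):
    P=cloud(n,np.load(n+"d.npy")); p=np.load(n+"p.npy").astype(int)
    X,Y,Z=P[...,0],P[...,1],P[...,2]
    roi=(X>560)&(X<660)&(Y>-180)&(Y<200)
    m=roi&(Z>44)&(Z<56)&(p.min(-1)>110)
    q=P[m]; print(n,len(q),q[:,2].mean().round(1)); r=cv2.minAreaRect(q[:,:2].astype(np.float32)); print(r); print(cv2.boxPoints(r).round(0).tolist())
    c=q[:,:2].mean(0); w=np.linalg.svd(q[:,:2]-c,full_matrices=False)[2][0]; print("cen",c,"dir",w,np.degrees(np.arctan2(w[0],w[1])))
    m=(X>490)&(X<550)&(Y>-40)&(Y<10)&(Z>52)&(Z<75); print("cap",m.sum(),P[m].mean(0).round(1) if m.any() else 0)
```

```text
blk rear mid [609.6 -80.7  50. ]
blk front mid [598.1  64.7  50. ]
c1 [599.5  46.   50. ]
c4 [608.8 -62.1  50. ]
cap [519.9 -18.9  64. ]
socket [515.1  51.4  60. ]
openend [ 616.3 -167.9   18. ]
stopface bottom/top [591.  131.1  56. ]
wallTopL [569.6 135.4  18. ]
wallTopR [ 593.6 -168.2   18. ]
green [ 499.  -146.4   44. ]
top 472 49.7
((605.4795532226562, -5.296142578125), (36.01354217529297, 143.37762451171875), 4.308436870574951)
[[582.0, 65.0], [593.0, -78.0], [629.0, -75.0], [618.0, 68.0]]
cen [605.31438598  -4.93312968] dir [-0.07670709  0.99705367] -4.3993141729040275
cap 24 [521.  -16.3  63.8]
scene 427 50.2
((601.6646118164062, 39.56720733642578), (41.974853515625, 242.0026092529297), 7.551295757293701)
[[565.0, 157.0], [597.0, -83.0], [638.0, -78.0], [607.0, 162.0]]
cen [608.4742328   -9.17119285] dir [ 0.09866653 -0.99512055] 174.33761151223192
cap 31 [525.4 -19.4  62.1]
```

Run:
```python
from h import *
from scipy.spatial.transform import Rotation as R
s=arm.observe(); w,x,y,z=s["eef_rot"]; r=R.from_quat([x,y,z,w])
print(r.as_matrix().round(3)); print(s["eef_pos"],s["t"],s["width"],s["wrist_force"])
d=np.array([-0.078,0.997,0]); yr=np.array([-0.997,-0.078,0])
for n,yt in(("y along railx",d),("y along -railx",-d),("y along raily",yr),("y along -raily",-yr)):
    zt=np.array([0,0,-1.]); xt=np.cross(yt,zt); q=R.from_matrix(np.c_[xt,yt,zt]/1.0)
    print(n,(r.inv()*q).as_rotvec().round(3))
```

```text
[[-0.949  0.316 -0.   ]
 [ 0.316  0.949  0.   ]
 [ 0.     0.    -1.   ]]
[181.87751309 545.48036075 231.31901224] 0.8 85.44059283410279 [ 0.08974388 -0.71364743  0.76842736]
y along railx [ 0.  -0.  -0.4]
y along -railx [-0.    -0.     2.742]
y along raily [ 0.     0.    -1.971]
y along -raily [ 0.    -0.     1.171]
```

```bash
python3 -m crank '[0,0,0,0,0,0.168,-1, 0,0,0,0,0,0.168,-1, 0,0,0,0,0,0.168,-1, 0,0,0,0,0,0.168,-1, 0,0,0,0,0,0.168,-1, 0,0,0,0,0,0.168,-1, 0,0,0,0,0,0.163,-1, 0,0,0,0,0,0,-1]' 40
cat > rel.py <<'E'
from h import *
from scipy.spatial.transform import Rotation as R
s=arm.observe(); w,x,y,z=s["eef_rot"]; r=R.from_quat([x,y,z,w])
O=np.array([605,-9.5,0]); M=np.array([[-.078,.997,0],[-.997,-.078,0],[0,0,1]])
q=R.from_matrix(np.c_[M[0],-M[1],[0,0,-1]])
print("rail pos",(M@(s["eef_pos"]-O)).round(1),"rot err",(r.inv()*q).as_rotvec().round(3),"F rail",(M@s["wrist_force"]).round(1),"w",s["width"],"t",s["t"],np.round(s["joints"],2))
E
python3 rel.py
```

```text
t: 1.8
eef_pos: [181.9, 545.5, 231.3]
eef_rot: [0.0, 0.678, 0.735, 0.0]
wrist_force: [-0.2, 1.0, 0.0]
width: -0.0
finger_force: 0.0
rail pos [586.3 378.6 231.3] rot err [ 0.    -0.     0.002] F rail [1.  0.1 0. ] w -0.028940586710668174 t 1.8 [ 1.18  0.31  1.51 -0.    1.33  1.1 ]
```

```bash
python3 -m crank '[-40,22,0,0,0,0,-1,-40,22,0,0,0,0,-1,-40,22,0,0,0,0,-1,-40,22,0,0,0,0,-1,-40,22,0,0,0,0,-1,-40,22,0,0,0,0,-1,-40,22,0,0,0,0,-1,-40,22,0,0,0,0,-1,-40,22,0,0,0,0,-1]' >/dev/null; python3 -m crank '[-40,22,0,0,0,0,-1,-40,22,0,0,0,0,-1,-40,22,0,0,0,0,-1,-40,22,0,0,0,0,-1,-40,22,0,0,0,0,-1,-40,22,0,0,0,0,-1,-40,22,0,0,0,0,-1,-40,22,0,0,0,0,-1,0,0,0,0,0,0,-1]' >/dev/null; python3 rel.py
```

```text
rail pos [-97.    2.9 230.9] rot err [ 0.001  0.001 -0.   ] F rail [ 0.7 -0.3 -0.4] w -0.1829445807876243 t 4.05 [-0.24  0.37  1.41 -0.    1.36 -0.32]
```

```bash
python3 -m crank '[-13,3,-0,0,0,0,-1,0,0,40,0,0,0,-1,0,0,40,0,0,0,-1,0,0,40,0,0,0,-1,0,0,40,0,0,0,-1,0,0,20,0,0,0,-1,0,0,0,0,0,0,-1]' >/dev/null; python3 rel.py
python3 - <<'E'
from h import *
p,_=arm.camera("scene"); q,_=arm.camera("top")
a=cv2.resize(p[120:260,230:400,::-1],(800,600),interpolation=cv2.INTER_CUBIC)
cv2.imwrite("pics/s1.png",a)
E
```

```text
rail pos [-105.6    3.4   49.7] rot err [-0.004 -0.001  0.002] F rail [0.  0.1 0.8] w 0.10080262919342552 t 4.925 [-0.25  0.55  1.62 -0.    0.98 -0.33]
```

View pics/s1.png

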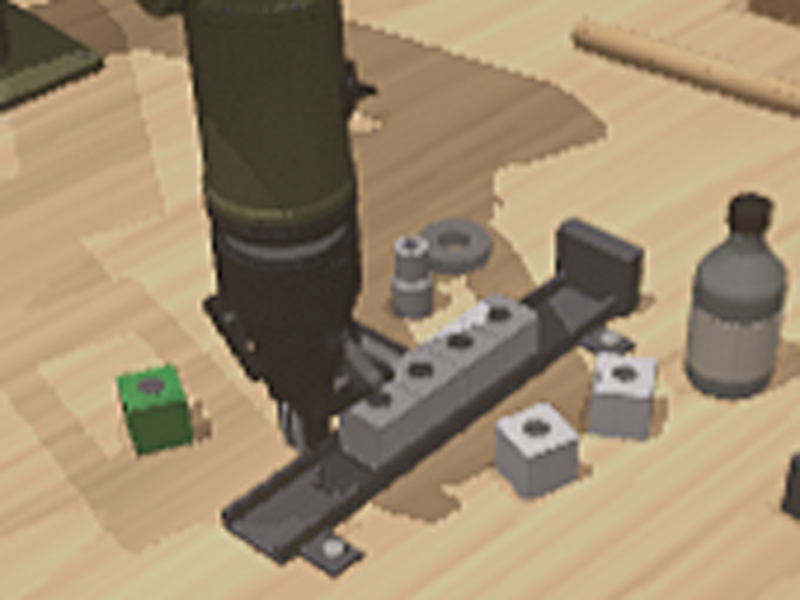

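The fingers at crop (320,440) are just behind the rear block's face, above the channel, with a clear gap. I'll lower them and centre.

```bash
python3 -m crank '[0,3,14,0,0,0,-1,0,0,13,0,0,0,-1,0,0,0,0,0,0,-1,0,0,0,0,0,0,-1]' >/dev/null; python3 rel.py
```

```text
rail pos [-106.7   -1.3   24.1] rot err [-0. -0. -0.] F rail [ 0.4 -0.3 -0.3] w 0.29989204417977006 t 5.525 [-0.25  0.58  1.63 -0.    0.93 -0.33]
```

Now a slow approach to contact.

```bash
for i in 1; do python3 -m crank '[5,0,0,0,0,0,-1,5,0,0,0,0,0,-1,4,0,0,0,0,0,-1,4,0,0,0,0,0,-1,3,0,0,0,0,0,-1,3,0,0,0,0,0,-1,3,0,0,0,0,0,-1,3,0,0,0,0,0,-1]' >/dev/null; python3 rel.py;  python3 -m crank '[3,0,0,0,0,0,-1,3,0,0,0,0,0,-1,3,0,0,0,0,0,-1,3,0,0,0,0,0,-1]' >/dev/null; python3 rel.py; done
```

```text
rail pos [-77.5  -1.6  24.4] rot err [0.    0.002 0.   ] F rail [-4.2 -0.3 -0.3] w -0.09214094928205266 t 6.525 [-0.21  0.58  1.65 -0.    0.92 -0.29]
rail pos [-64.7  -1.4  24.3] rot err [ 0.  0. -0.] F rail [-4.4  0.1 -1. ] w 0.15739074689104893 t 7.025 [-0.19  0.57  1.65 -0.    0.92 -0.27]
```

```bash
python3 -m crank '[4,0,0,0,0,0,-1,4,0,0,0,0,0,-1,4,0,0,0,0,0,-1,4,0,0,0,0,0,-1,4,0,0,0,0,0,-1,4,0,0,0,0,0,-1,4,0,0,0,0,0,-1,4,0,0,0,0,0,-1,4,0,0,0,0,0,-1,4,0,0,0,0,0,-1]' >/dev/null; python3 rel.py;  python3 -m crank '[3,0,0,0,0,0,-1,3,0,0,0,0,0,-1,2,0,0,0,0,0,-1,2,0,0,0,0,0,-1]' >/dev/null; python3 rel.py
```

```text
rail pos [-24.5  -1.4  24.3] rot err [-0.  0. -0.] F rail [-4.   0.3 -0.8] w 0.29951674244760595 t 8.275 [-0.12  0.57  1.67 -0.    0.91 -0.2 ]
rail pos [-14.7  -1.4  24.3] rot err [-0.  0. -0.] F rail [-3.3  0.4 -0.6] w 0.03719238256654166 t 8.775 [-0.11  0.56  1.67 -0.    0.91 -0.19]
```

```bash
python3 -m crank '[2,0,0,0,0,0,-1,2,0,0,0,0,0,-1,1,0,0,0,0,0,-1,1,0,0,0,0,0,-1]' >/dev/null; python3 rel.py;  python3 -m crank '[1,0,0,0,0,0,-1,1,0,0,0,0,0,-1]' >/dev/null; python3 rel.py;  python3 -m crank '[1,0,0,0,0,0,-1,1,0,0,0,0,0,-1]' >/dev/null; python3 rel.py
```

```text
rail pos [-8.7 -1.4 24.3] rot err [ 0.  0. -0.] F rail [-3.4 -0.1 -0.8] w 0.28492817564736156 t 9.275 [-0.1   0.56  1.67 -0.    0.91 -0.18]
rail pos [-6.7 -1.4 24.3] rot err [-0. -0. -0.] F rail [-4.   1.   0.2] w 0.028966867154476557 t 9.525 [-0.1   0.56  1.67 -0.    0.91 -0.17]
rail pos [-4.7 -1.4 24.3] rot err [-0. -0. -0.] F rail [-3.7 -0.4 -0.7] w 0.053287010700380576 t 9.775 [-0.09  0.56  1.67  0.    0.9  -0.17]
```

```bash
python3 -m crank '[1,0,0,0,0,0,-1,1,0,0,0,0,0,-1]' >/dev/null; python3 rel.py;  python3 -m crank '[1,0,0,0,0,0,-1]' >/dev/null; python3 rel.py;  python3 -m crank '[1,0,0,0,0,0,-1]' >/dev/null; python3 rel.py
```

```text
rail pos [-4.3 -1.6 24.4] rot err [0.    0.003 0.001] F rail [-10.7  -0.3  -1.1] w -0.15188056136563677 t 10.025 [-0.09  0.56  1.67 -0.    0.9  -0.17]
rail pos [-4.3 -1.7 24.4] rot err [0.    0.004 0.001] F rail [-13.7   0.9  -1.7] w -0.3699678377496292 t 10.15 [-0.09  0.56  1.67 -0.01  0.9  -0.17]
rail pos [-4.3 -1.7 24.5] rot err [0.001 0.006 0.002] F rail [-17.8   1.2  -2.2] w -0.35221606889234547 t 10.275 [-0.09  0.56  1.67 -0.01  0.9  -0.16]
```

```bash
python3 -m crank '[0,0,0,0,0,0,-1,-10,0,0,0,0,0,-1,-15,0,0,0,0,0,-1,-10,0,0,0,0,0,-1,0,0,-40,0,0,0,-1,0,0,-40,0,0,0,-1,0,-40,0,0,0,0,-1,15,-40,0,0,0,0,-1,12,-45,0,0,0,0,-1,0,0,0,0,0,0,-1]' >/dev/null; python3 rel.py
python3 - <<'E'
from h import *
p,_=arm.camera("scene"); q,D=arm.camera("top")
a=cv2.resize(p[120:260,230:400,::-1],(400,400),interpolation=cv2.INTER_CUBIC)
b=cv2.resize(q[150:260,260:370,::-1],(400,400),interpolation=cv2.INTER_CUBIC)
cv2.imwrite("pics/s2.png",np.hstack([a,b]))
P=cloud("top",D);X,Y,Z=P[...,0],P[...,1],P[...,2]
m=(X>575)&(X<640)&(Y>-100)&(Y<136)&(Z>45)&(Z<54)&(q.min(-1)>110)
print(cv2.minAreaRect(P[m][:,:2].astype(np.float32)))
E
```

```text
rail pos [ -7.3 129.1 103.8] rot err [-0.006 -0.002 -0.   ] F rail [0.1 0.1 0.7] w -0.08587235810040889 t 11.525 [-0.15  0.32  1.87  0.    0.96 -0.22]
((599.740966796875, 67.58565521240234), (36.17055130004883, 138.72930908203125), 4.789342403411865)
```

View pics/s2.png

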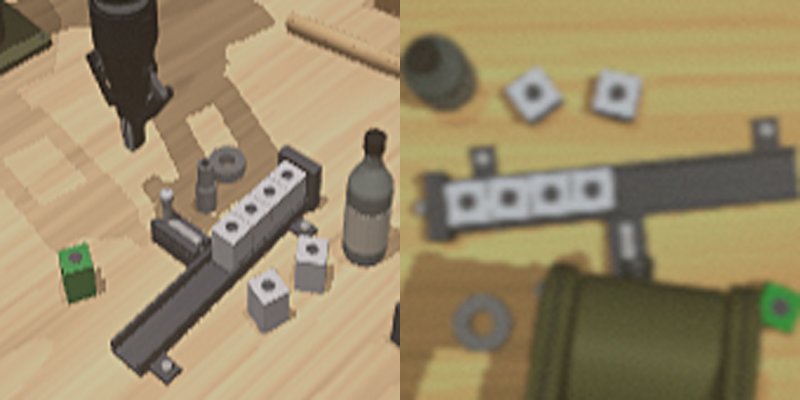

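The row is home against the stop, closed up and bar-clear (right panel: row at 447–612, stop at 435). The post stands free at left-panel (165,195). Next I'll lower the fingers on its outer side.

```bash
python3 -m crank '[4,0,0,0,0,0,-1,0,0,32,0,0,0,-1,0,0,31,0,0,0,-1,0,0,0,0,0,0,-1,0,0,0,0,0,0,-1]' >/dev/null; python3 rel.py; python3 -m crank '[0,4,0,0,0,0,-1,0,4,0,0,0,0,-1,0,4,0,0,0,0,-1,0,4,0,0,0,0,-1,0,4,0,0,0,0,-1,0,4,0,0,0,0,-1,0,4,0,0,0,0,-1,0,4,0,0,0,0,-1]' >/dev/null; python3 rel.py
```

```text
rail pos [ -4.9 122.4  41.7] rot err [ 0.001  0.    -0.   ] F rail [ 1.1 -0.5  0.1] w 0.0022435727655495787 t 12.25 [-0.14  0.42  1.93  0.    0.79 -0.21]
rail pos [-4.7 91.6 41.2] rot err [-0.001 -0.    -0.   ] F rail [-0.2  1.4  0.8] w -0.11658538835161798 t 13.25 [-0.12  0.45  1.87 -0.    0.83 -0.2 ]
```

```bash
python3 -m crank '[0,4,0,0,0,0,-1,0,4,0,0,0,0,-1,0,4,0,0,0,0,-1,0,3,0,0,0,0,-1,0,3,0,0,0,0,-1]' >/dev/null; python3 rel.py; python3 -m crank '[0,2,0,0,0,0,-1,0,2,0,0,0,0,-1,0,2,0,0,0,0,-1]' >/dev/null; python3 rel.py; python3 -m crank '[0,1.5,0,0,0,0,-1,0,1.5,0,0,0,0,-1]' >/dev/null; python3 rel.py
```

```text
rail pos [-4.7 73.5 41.2] rot err [-0. -0. -0.] F rail [ 0.3  1.2 -0.1] w 0.41035880221429005 t 13.875 [-0.12  0.47  1.83  0.    0.85 -0.19]
rail pos [-4.7 67.6 41.3] rot err [-0. -0. -0.] F rail [0.3 1.6 0.3] w -0.0649647498921613 t 14.25 [-0.11  0.47  1.81  0.    0.86 -0.19]
rail pos [-4.7 64.6 41.3] rot err [-0. -0. -0.] F rail [ 1.4  2.2 -0.2] w 0.08006378527911892 t 14.5 [-0.11  0.47  1.81  0.    0.86 -0.19]
```

```bash
for k in 1; do python3 -m crank '[0,1.5,0,0,0,0,-1,0,1.5,0,0,0,0,-1]' >/dev/null; python3 rel.py; python3 -m crank '[0,1.5,0,0,0,0,-1,0,1.5,0,0,0,0,-1]' >/dev/null; python3 rel.py; done
```

```text
rail pos [-4.7 61.6 41.3] rot err [-0. -0. -0.] F rail [ 1.7  0.9 -0.1] w -0.35086044765476676 t 14.75 [-0.11  0.48  1.8   0.    0.86 -0.19]
rail pos [-4.6 60.8 41.1] rot err [-0.004 -0.     0.   ] F rail [-0.3  8.3  4.8] w 0.04550931443986793 t 15.0 [-0.11  0.48  1.8  -0.    0.87 -0.19]
```

```bash
python3 -m crank '[0,1.5,0,0,0,0,-1,0,0,0,0,0,0,-1,0,0,0,0,0,0,-1]' >/dev/null; python3 rel.py; python3 -m crank '[0,-15,0,0,0,0,-1,0,-25,0,0,0,0,-1,0,-25,0,0,0,0,-1,0,0,-50,0,0,0,-1,0,0,-50,0,0,0,-1,-40,0,-20,0,0,0,-1,-40,0,-20,0,0,0,-1,-40,0,0,0,0,0,-1,0,0,0,0,0,0,-1]' >/dev/null; python3 rel.py
python3 - <<'E'
from h import *
p,_=arm.camera("scene"); q,D=arm.camera("top")
a=cv2.resize(p[120:260,230:400,::-1],(400,400),interpolation=cv2.INTER_CUBIC)
b=cv2.resize(q[150:260,260:370,::-1],(400,400),interpolation=cv2.INTER_CUBIC)
cv2.imwrite("pics/s3.png",np.hstack([a,b]))
P=cloud("top",D);X,Y,Z=P[...,0],P[...,1],P[...,2]
m=(X>575)&(X<640)&(Y>-100)&(Y<136)&(Z>45)&(Z<54)&(q.min(-1)>110)
print(cv2.minAreaRect(P[m][:,:2].astype(np.float32)))
m=(X>490)&(X<585)&(Y>-40)&(Y<8)&(Z>56)&(Z<70); print(P[m].mean(0),m.sum())
E
```

```text
rail pos [-4.6 60.7 41.1] rot err [-0.007 -0.     0.   ] F rail [-1.5  8.6  5.7] w -0.10274597781098478 t 15.375 [-0.11  0.48  1.79 -0.    0.87 -0.19]
rail pos [-127.8  120.9  182.2] rot err [ 0.004  0.003 -0.004] F rail [ 0.9 -0.4  0.1] w 0.06969789923667924 t 16.5 [-0.37  0.27  1.7  -0.    1.17 -0.44]
((599.722900390625, 67.67186737060547), (36.243080139160156, 139.24078369140625), 4.790696620941162)
[565.77378375 -12.62259369  62.92725696] 28
```

View pics/s3.png

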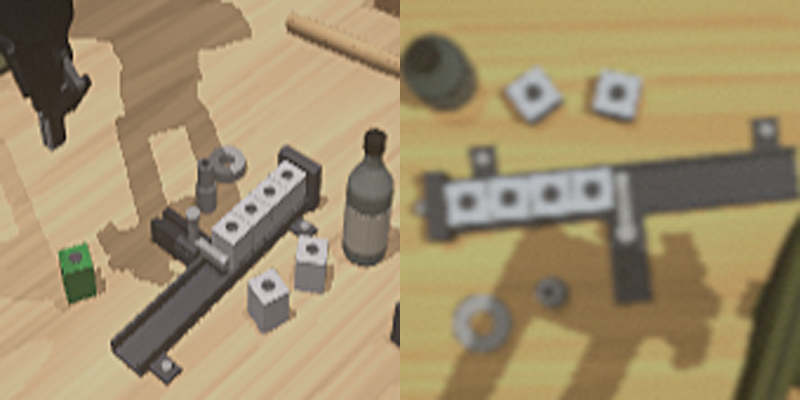

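The bar lies across the channel right behind the row (right panel, 622,175–235). The cap moved about 45 mm from its start near 5 mm, so the keeper is fully in. The arm is clear, so I'll hand in.

```bash
python3 -c "
from plant import arm
print(arm.close_job())"
```

```text
the job is handed in; nothing more can be done
None
```

The row is home against the end stop, the keeper is pushed fully in behind it, and the arm finished clear of everything; the job is handed in at about 17 s of the 48 s allowed, with no verdict returned.

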